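Complete the kiln-post set and close its drawer

TASK

Two kiln posts of one size stand in the outer bays of the open drawer. Of the four posts on the plywood board, find the one that matches them in both height and thickness, and set it down gently, upright, in the drawer's empty middle bay; then push the drawer gently until it is fully home, with all three posts still standing in their bays. Leave the other posts and everything else where they are.

Things in the scene. Friction and masses are not known exactly. Their poses are not given: they have to be found in the camera images.
- case: the wooden drawer case, fixed to the bench, 220 mm deep (x) x 300 mm wide (y) x 98 mm tall; origin at the centre of its underside; the drawer comes out of its front, towards its own -x; its front face is 110 mm from the origin
- drawer (a joint): how far the drawer is open, in m: 0 = fully home (front panel flush with the case), 0.16 = limit; it slides with about 2.5 N of friction and stays where it is left. The panel is 12 mm thick, its outer face 61 mm before point bay, its top 84 mm above the bench; the drawer's other walls rise 44 mm above its floor
- bay (a point): centre of the middle bay's floor, 16 mm above the bench, moving with the drawer; x points the way the drawer closes, y to the left bay, z up. The bay is 98 mm (x) by 86 mm (y), with ribs 14 mm high at its sides and back and the front panel before it; the outer bays' centres lie 90 mm to either side
- handle (a point): middle of the drawer's steel bar handle, a horizontal bar 100 mm long along the drawer's y, about 10 mm thick, 35 mm in front of the panel and 50 mm above the bench; x points the way the drawer closes
- mate_left: a kiln post of the set, the same as post_match (36 mm across, 60 mm tall); loose, standing in the drawer's left (+y) bay; origin at the centre of its underside
- mate_right: a kiln post of the set, the same as post_match (36 mm across, 60 mm tall); loose, standing in the drawer's right (-y) bay; origin at the centre of its underside
- post_match: a round buff fired-clay kiln post, loose, 36 mm across and 60 mm tall, standing on the plywood board; origin at the centre of its underside, z up along its axis; this is the size that matches the two in the drawer
- post_short: a round buff fired-clay kiln post, loose, 36 mm across and 45 mm tall, standing on the plywood board; origin at the centre of its underside, z up along its axis; too short
- post_tall: a round buff fired-clay kiln post, loose, 36 mm across and 75 mm tall, standing on the plywood board; origin at the centre of its underside, z up along its axis; too tall, it would not pass under the case's top
- post_thin: a round buff fired-clay kiln post, loose, 26 mm across and 60 mm tall, standing on the plywood board; origin at the centre of its underside, z up along its axis; too thin
- board: the plywood board the four posts stand on, fixed, 240 x 240 x 12 mm; origin at the centre of its underside
- bowl: bystander: a blue ceramic bowl, 100 mm across, 50 mm tall, to the left of the drawer; origin at its underside
- jar: bystander: a glass jar with a metal cap, 66 mm across, 100 mm tall; origin at its underside
- brush: bystander: a brush lying on the bench to the left, between robot and drawer; origin under its middle
Mind the look-alikes: they are no part of the job. What is shaped like the post_short but blue or pink is not meant.

How it is judged:
On the way:
1. the matching post stands upright and released in the middle bay while the drawer is still open (x of post_match in the frame of bay between -0.042 and 0.042 m and y of post_match in the frame of bay between -0.034 and 0.034 m and z of post_match in the frame of bay between -0.006 and 0.006 m and angle between post_match's own z axis and vertical below 0.1 rad and contact force between the fingers and post_match below 0.1 N and linear speed of post_match below 0.03 m/s and value of joint drawer above 0.06 m), for 0.2 s.
At the end, for the whole second after the job is handed in: Drawer home (within 4 mm); the matching post in the middle bay and the mates in the outer bays, on the floor (6 mm), upright (0.1 rad), the matching post at rest; the other posts still stand, and they, the bowl, jar and brush are within 40 mm of their starts (value of joint drawer below 0.004 m and x of post_match in the frame of bay between -0.042 and 0.042 m and y of post_match in the frame of bay between -0.034 and 0.034 m and z of post_match in the frame of bay between -0.006 and 0.006 m and angle between each of post_match, mate_left, mate_right's own z axis and vertical below 0.1 rad and x of mate_left in the frame of bay between -0.042 and 0.042 m and y of mate_left in the frame of bay between 0.056 and 0.124 m and z of mate_left in the frame of bay between -0.006 and 0.006 m and x of mate_right in the frame of bay between -0.042 and 0.042 m and y of mate_right in the frame of bay between -0.124 and -0.056 m and z of mate_right in the frame of bay between -0.006 and 0.006 m and linear speed of post_match below 0.03 m/s and distance of each of post_short, post_tall, post_thin, bowl, jar, brush from where it was at the start of the episode below 0.04 m and angle between each of post_short, post_tall, post_thin's own z axis and vertical below 0.15 rad); the robot touches nothing.
It fails at once if a post in the drawer is knocked over (angle between any of mate_left, mate_right's own z axis and vertical above 0.5 rad).
It fails at once if one of the wrong posts, the bowl, the jar or the brush is moved by more than 50 mm (distance of any of post_short, post_tall, post_thin, bowl, jar, brush from where it was at the start of the episode above 0.05 m).
It fails at once if the post is dropped into the drawer (faster than 0.6 m/s less than 40 mm above the middle bay's floor) (x of post_match in the frame of bay between -0.042 and 0.042 m and y of post_match in the frame of bay between -0.034 and 0.034 m and z of post_match in the frame of bay between -0.01 and 0.04 m and linear speed of post_match above 0.6 m/s).
It fails at once if the drawer is slammed (closing faster than 0.5 m/s) (velocity of joint drawer below -0.5 m/s).
It also fails if it takes over 54 s, if anything falls off the work surface, if the arm or the gripper's body presses on something with over 40 N, if the wrist force passes 120 N, or if a joint passes its speed limit or range.

ROBOT

A 6-joint arm with a two-finger parallel gripper is mounted at the origin on the work surface. World frame = base frame: x ahead of the robot, y to its left, z up, the work surface at z = 0. Lengths are in m, angles in rad, forces in N, time in s.
With the tool pointing down it reaches from about 0.4 to 0.825 m from the base axis. Payload 7 kg.
Tool frame: the origin (TCP) lies at the very end of the fingers, on their centre line; the grasp point (between the pads) lies 19 mm behind it; z points along the fingers, y is the line along which they close (so a half turn about z gives the same grasp; the last joint's range is limited). The gripper opens to 88 mm and grips with 3 to 60 N. Pads are 19 mm wide; open, the fingers measure 130 mm over their backs; the gripper's body (78 mm by 193 mm) begins 47 mm behind the grasp point.
Start: joints at [-0.977, 0.359, 0.012, 0, -1.224, -0.288], TCP at [0.203, -0.644, 0.227] pointing down, gripper open.
Joint ranges: [-3.07, 3.07], [-1.43, 2.12], [-1.02, 1.25], [-3.03, 1.67], [-3.05, -0], [-3.03, 3.03]. Speed limits (rad/s): [2.39, 2.39, 3.01, 3.14, 3.14, 3.14].

INTERFACE

Orientations are given as [roll, pitch, yaw] about the fixed x, y, z axes, in that order (R = Rz(yaw) Ry(pitch) Rx(roll)).
In Python, from station import * gives the robot as it stands.
- The arm moves only by the tool servo_tool, never from a script. Its argument "moves" is a list of rows, each an object of numbers: "jaw": the opening, from 0 (shut) to 1 (fully open); "dx", "dy", "dz": the shift along the world's x, y, z in m; "roll": the turn about the world's z in degrees. A call has exactly 10 rows; each row shifts and turns the commanded pose from where the row before left it; what a row does not reach is not made up. A row lasts 1/8 s, in which the tool goes at most 62.5 mm and 10.7 degrees, less where a joint would pass 70% of its speed; a pose out of reach is approached as far as the arm can. A call with a gripper value outside its range is refused whole. The fingers move at their own pace and stop on an object; "newtons" is the grip in N (left out, the last holds). Time passes only in rows, so rows that do not move let the fingers close, or fill a call up. It gives the time, the measured TCP pose, the force, the opening and the grip force at its end, in the units of the state.
- get_state(): the state, without advancing time (a new reading comes with each control period).
- grab_frame(name): name is "scene" or "side" or "wrist"; returns (picture, depth): 384x512x3 uint8, red, green, blue; 384x512 float32, m along the optical axis (not along the pixel's ray), 0 where there is no reading.
- calibration(name): a dict with "intrinsics" (3x3 intrinsics, pixels), "R" (3x3) and "t" (3): a world point X has camera coordinates R X + t. Camera axes: x right, y down, z forward; pixel columns grow to the right and rows downward; lengths in m; the calibration is good to about 2 mm. A picture is of the moment at which its call begins: read the wrist's pose just before it. calibration takes no time and is no camera call; for the wrist camera it gives the pose at the moment of the call.
- job_done(): hands the job in; it is judged then, once.
The state is a dict: "t": time; "q": joint angles; "qd": joint speeds; "joint_efforts": joint torques, N m; "eef_pos": TCP position; "ee_rot": TCP orientation; "force": force on the tool from outside, world axes, zero at the start; "moment": the same for the moment, N m; "width": finger opening in m; "gripper_force": force on a finger pad.
Only numpy, scipy, OpenCV 4.12 (cv2) and the standard library are available. Lean on these libraries where they do the work, as an engineer would, in place of code of your own. Each camera call takes 0.05 s, during which the arm holds its last target. There are 200 camera calls.

## Working session

There is one attempt and no reset: what is moved stays moved. The work goes in short steps, Python scripts to look and compute and a tool call to move; the robot and the scene stay as the last step left them, time stands still between calls to the robot, and variables do not carry over. Pictures are saved under pics/ and viewed, at most 10 in all, crops included, and the job is handed in when it is done.

Besides the shell and the picture viewer there is one more tool, called after "Request:" as name(argument=value, ...), one argument or row to a line, values as JSON. servo_tool: Moves the arm, as the interface text tells. Its arguments: {"type":"object","properties":{"moves":{"type":"array","items":{"type":"object","properties":{"jaw":{"type":"number"},"dx":{"type":"number"},"dy":{"type":"number"},"dz":{"type":"number"},"roll":{"type":"number"}}}},"newtons":{"type":"number"}},"required":["moves"]}

```bash
mkdir -p pics; cat > h.py <<'E'
from station import *
import numpy as np, cv2
def save(n,im): cv2.imwrite('pics/'+n+'.png',im[:,:,::-1])
def cloud(d,c):
    K=c['intrinsics'];v,u=np.mgrid[:d.shape[0],:d.shape[1]]
    P=np.stack([(u-K[0][2])/K[0][0]*d,(v-K[1][2])/K[1][1]*d,d],-1)
    return (P-np.array(c['t']))@np.array(c['R'])
E
python3 - <<'E'
from h import *
a=[]
for n in('scene','side'):
    im,d=grab_frame(n);c=calibration(n);np.savez(n+'.npz',im=im,d=d,P=cloud(d,c));save(n,im)
    print(n,(-np.array(c['R']).T@c['t']).round(3))
s=get_state();print(s['t'],s['eef_pos'],s['ee_rot'],s['width'])
E
```

```text
scene [1.152 0.872 1.27 ]
side [ 0.444 -0.741  1.039]
0.1 [ 0.2030595  -0.64324623  0.22569368] [ 3.14001907e+00 -1.50596420e-04 -2.83588922e+00] 0.08783576498819057
```

View pics/scene.png

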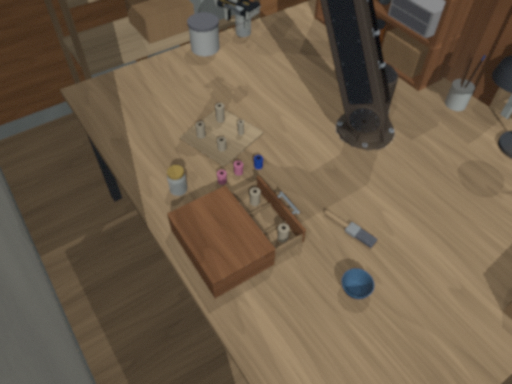

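View pics/side.png

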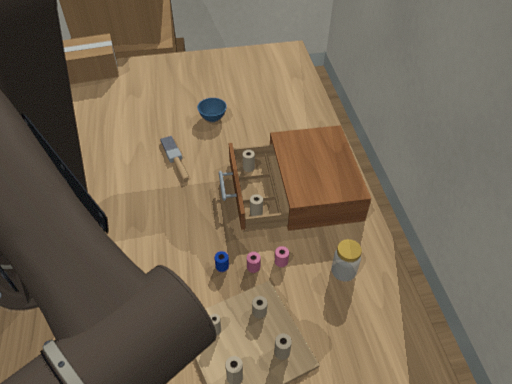

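The scene view shows four posts on the board at (200,130), (220,112), (240,128) and (221,145). The mates are in the drawer at (255,197) and (283,232). The pink and blue look-alikes at (222,175), (238,167) and (258,161) are excluded by colour. I'll get heights and widths from depth.

```bash
cat > m.py <<'E'
from h import *
def blobs(f):
    z=np.load(f);P=z['P'];im=z['im'].astype(int);ok=(z['d']>0)
    x,y,Z=P[...,0],P[...,1],P[...,2]
    m=ok&(Z>.030)&(Z<.13)&(np.hypot(x,y)>.3)&(x<1.1)&(abs(y)<.75)
    n,l,st,ce=cv2.connectedComponentsWithStats(m.astype(np.uint8))
    for i in range(1,n):
        if st[i,4]<25: continue
        k=l==i;zt=np.percentile(Z[k],97);t=k&(Z>zt-.007)
        print(f,ce[i].round(),'n',st[i,4],'ztop',zt.round(4),'x',np.percentile(x[t],[1,50,99]).round(3),'y',np.percentile(y[t],[1,50,99]).round(3),im[t].mean(0).round())
E
python3 - <<'E'
from m import *
for f in('scene.npz','side.npz'): blobs(f)
z=np.load('side.npz')['im'];save('crop',cv2.resize(z[130:384,130:380],None,fx=2.3,fy=2.3,interpolation=cv2.INTER_CUBIC))
E
```

```text
scene.npz [381.  29.] n 96 ztop 0.1296 x [-0.477 -0.457 -0.426] y [-0.437 -0.412 -0.392] [32. 32. 32.]
scene.npz [481.  43.] n 930 ztop 0.1273 x [-0.937 -0.732 -0.715] y [-0.152 -0.06  -0.044] [82. 56. 38.]
scene.npz [413.  62.] n 1327 ztop 0.1272 x [-0.517 -0.392 -0.367] y [-0.313 -0.131 -0.046] [87. 67. 47.]
scene.npz [460.  92.] n 534 ztop 0.1135 x [-0.449 -0.431 -0.397] y [0.077 0.103 0.119] [77. 70. 64.]
scene.npz [219. 111.] n 136 ztop 0.0901 x [0.456 0.472 0.488] y [-0.387 -0.364 -0.349] [126. 117. 101.]
scene.npz [200. 128.] n 119 ztop 0.0758 x [0.57  0.583 0.6  ] y [-0.349 -0.333 -0.31 ] [114. 105.  90.]
scene.npz [240. 125.] n 71 ztop 0.0768 x [0.433 0.445 0.454] y [-0.261 -0.253 -0.24 ] [128. 119. 101.]
scene.npz [221. 142.] n 90 ztop 0.0632 x [0.537 0.551 0.567] y [-0.241 -0.219 -0.202] [116. 107.  92.]
scene.npz [258. 159.] n 74 ztop 0.0511 x [0.465 0.477 0.497] y [-0.088 -0.077 -0.065] [ 53.  62. 101.]
scene.npz [238. 165.] n 77 ztop 0.0483 x [0.544 0.561 0.577] y [-0.109 -0.091 -0.075] [136.  88. 103.]
scene.npz [176. 178.] n 416 ztop 0.104 x [0.761 0.788 0.814] y [-0.
[... 658 characters left out ...]
 n 167 ztop 0.0474 x [0.615 0.632 0.649] y [-0.107 -0.09  -0.075] [161. 104. 125.]
side.npz [221. 258.] n 167 ztop 0.0477 x [0.463 0.479 0.496] y [-0.096 -0.078 -0.059] [ 35.  62. 121.]
side.npz [253. 259.] n 164 ztop 0.0473 x [0.542 0.558 0.575] y [-0.112 -0.094 -0.079] [155.  99. 119.]
side.npz [259. 305.] n 244 ztop 0.0588 x [0.533 0.549 0.566] y [-0.243 -0.227 -0.209] [130. 122. 105.]
side.npz [216. 322.] n 127 ztop 0.0737 x [0.433 0.443 0.452] y [-0.268 -0.254 -0.243] [139. 130. 112.]
side.npz [283. 345.] n 322 ztop 0.0734 x [0.564 0.58  0.598] y [-0.35  -0.334 -0.316] [131. 122. 105.]
side.npz [234. 369.] n 394 ztop 0.0888 x [0.452 0.469 0.485] y [-0.386 -0.371 -0.352] [142. 133. 115.]
```

View pics/crop.png

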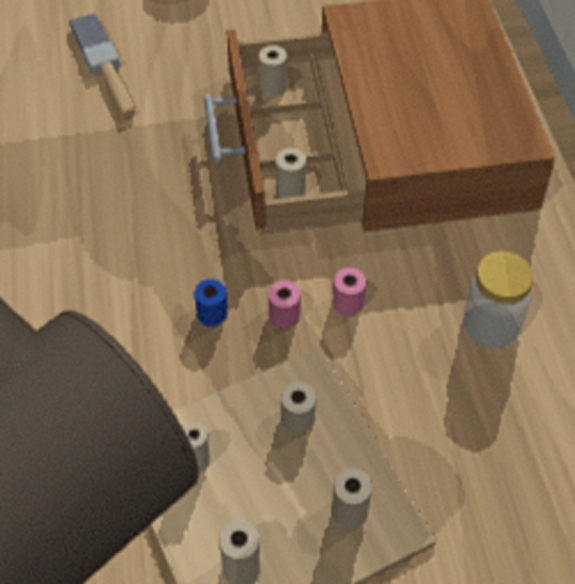

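The crop confirms the choice. Post_match is at crop (352,500), side pixel (283,345), with its top at about 72 mm and 36 mm across. The others are tall at (239,550), thin at (195,445) and short at (298,405). Next I'll measure the drawer.

```bash
python3 - <<'E'
from h import *
for f in('scene.npz','side.npz'):
    z=np.load(f);P=z['P'];x,y,Z=P[...,0],P[...,1],P[...,2];ok=z['d']>0
    m=ok&(Z>.09)&(Z<.11)&(x>.6)&(x<1)&(y>-.08)&(y<.4)
    n,l,st,ce=cv2.connectedComponentsWithStats(m.astype(np.uint8));k=l==1+st[1:,4].argmax()
    r=cv2.minAreaRect(P[k][:,:2].astype(np.float32)*1000);print('case',r)
    # case yaw from short-side normal
    reg=ok&(x>.42)&(x<.68)&(y>-.03)&(y<.35)
    t=reg&(Z>.076)&(Z<.092)&(x<.6)
    print('panel',t.sum(),cv2.minAreaRect(P[t][:,:2].astype(np.float32)*1000))
    p=P[t][:,:2];print(np.percentile(p,[2,50,98],axis=0).round(3),np.polyfit(p[:,1],p[:,0],1))
    g=z['im'].astype(int)
    t=reg&(Z>.066)&(Z<.082)&(x>.5)&(x<.665)
    n,l,st,ce=cv2.connectedComponentsWithStats(t.astype(np.uint8))
    for i in range(1,n):
        if st[i,4]>15:
            q=P[l==i];print('blob',ce[i].round(),st[i,4],np.percentile(q,[2,50,98],axis=0).round(3).tolist())
    t=reg&(Z>.035)&(Z<.065)&(x<.51);print('handle?',t.sum(),np.percentile(P[t],[5,50,95],axis=0).round(3).tolist())
E
```

```text
case ((788.299560546875, 153.0537109375), (304.694091796875, 221.77499389648438), 88.80535125732422)
panel 316 ((573.2886962890625, 160.07400512695312), (52.56901550292969, 275.4276428222656), 0.0669645443558693)
[[0.549 0.03 ]
 [0.558 0.166]
 [0.597 0.294]] [0.01027937 0.55871707]
blob [280. 205.] 189 [[0.549, 0.03, 0.067], [0.561, 0.171, 0.075], [0.565, 0.296, 0.082]]
blob [254. 192.] 79 [[0.582, 0.054, 0.067], [0.598, 0.073, 0.075], [0.614, 0.088, 0.08]]
blob [283. 228.] 98 [[0.591, 0.231, 0.068], [0.607, 0.249, 0.075], [0.623, 0.264, 0.08]]
handle? 3 [[0.508, 0.114, 0.052], [0.509, 0.119, 0.053], [0.51, 0.123, 0.054]]
case ((785.8776245117188, 151.3539276123047), (306.0584411621094, 221.6602325439453), 88.88523864746094)
panel 350 ((574.4739990234375, 156.52325439453125), (276.3082275390625, 54.422080993652344), 88.8291015625)
[[0.546 0.021]
 [0.554 0.135]
 [0.595 0.286]] [0.0099713  0.55447732]
blob [248. 155.] 106 [[0.588, 0.227, 0.066], [0.604, 0.243, 0.074], [0.62, 0.262, 0.078]]
blob [233. 169.] 30 [[0.548, 0.163, 0.067], [0.55, 0.187, 0.08], [0.557, 0.224, 0.082]]
blob [240. 200.] 23 [[0.545, 0.052, 0.068], [0.549, 0.067, 0.08], [0.557, 0.091, 0.082]]
blob [256. 200.] 126 [[0.578, 0.051, 0.067], [0.595, 0.066, 0.074], [0.61, 0.084, 0.079]]
blob [242. 214.] 22 [[0.545, 0.018, 0.067], [0.549, 0.022, 0.075], [0.554, 0.033, 0.082]]
handle? 32 [[0.507, 0.107, 0.049], [0.509, 0.138, 0.052], [0.51, 0.197, 0.054]]
```

Request:
servo_tool(
  moves=[
    {"dx": 0.038,"dy": 0.031,"dz": -0.01,"roll": -1.86,"jaw": 1},
    {"dx": 0.038,"dy": 0.031,"dz": -0.01,"roll": -1.86,"jaw": 1},
    {"dx": 0.038,"dy": 0.031,"dz": -0.01,"roll": -1.86,"jaw": 1},
    {"dx": 0.038,"dy": 0.031,"dz": -0.01,"roll": -1.86,"jaw": 1},
    {"dx": 0.038,"dy": 0.031,"dz": -0.01,"roll": -1.86,"jaw": 1},
    {"dx": 0.038,"dy": 0.031,"dz": -0.01,"roll": -1.86,"jaw": 1},
    {"dx": 0.038,"dy": 0.031,"dz": -0.01,"roll": -1.86,"jaw": 1},
    {"dx": 0.038,"dy": 0.031,"dz": -0.01,"roll": -1.86,"jaw": 1},
    {"dx": 0.038,"dy": 0.031,"dz": -0.01,"roll": -1.86,"jaw": 1},
    {"dx": 0.037,"dy": 0.031,"dz": -0.01,"roll": -1.86,"jaw": 1},
  ],
  newtons=15,
)

```text
t: 1.35
eef_pos: [0.5831, -0.3324, 0.1259]
ee_rot: [3.141, -0.001, 3.122]
force: [0.5, -0.8, 0.7]
width: 0.0874
gripper_force: 0.0
```

```bash
python3 - <<'E'
from h import *
s=get_state();c=calibration('wrist');im,d=grab_frame('wrist');P=cloud(d,c);np.savez('w1.npz',im=im,d=d,P=P)
print(s['t'],s['eef_pos'],s['ee_rot'])
Z=P[...,2];m=((d>0)&(Z>.055)&(Z<.1)&(np.hypot(P[...,0]-.582,P[...,1]+.333)<.06)).astype(np.uint8)
n,l,st,ce=cv2.connectedComponentsWithStats(m)
for i in range(1,n):
    if st[i,4]>50:
        q=P[l==i];zt=np.percentile(q[:,2],95);q=q[q[:,2]>zt-.006];print(ce[i],st[i,4],zt,cv2.minEnclosingCircle(q[:,:2].astype(np.float32)))
E
```

```text
1.35 [ 0.58314327 -0.33238221  0.1258501 ] [ 3.14138854e+00 -6.22779838e-04  3.12178211e+00]
[257.82873377 206.81899351] 2464 0.07362066142933583 ((0.5827937126159668, -0.3330743908882141), 0.01798260770738125)
```

The wrist view shows the post centred under the tool, with an 18 mm radius and its top at 73 mm. I'll descend and grasp.

Request:
servo_tool(
  moves=[
    {"dz": -0.02,"jaw": 1},
    {"dz": -0.025,"jaw": 1},
    {"dz": -0.025,"jaw": 1},
    {"dz": -0.017,"jaw": 1},
    {"jaw": 1},
    {"jaw": 0.3},
    {"jaw": 0.3},
    {"jaw": 0.3},
    {"jaw": 0.3},
    {"jaw": 0.3},
  ],
  newtons=15,
)

```text
$.moves[0]: bad value
```

Request:
servo_tool(
  moves=[
    {"dx": 0,"dy": 0,"dz": -0.02,"roll": 0,"jaw": 1},
    {"dx": 0,"dy": 0,"dz": -0.025,"roll": 0,"jaw": 1},
    {"dx": 0,"dy": 0,"dz": -0.025,"roll": 0,"jaw": 1},
    {"dx": 0,"dy": 0,"dz": -0.017,"roll": 0,"jaw": 1},
    {"dx": 0,"dy": 0,"dz": 0,"roll": 0,"jaw": 1},
    {"dx": 0,"dy": 0,"dz": 0,"roll": 0,"jaw": 0.3},
    {"dx": 0,"dy": 0,"dz": 0,"roll": 0,"jaw": 0.3},
    {"dx": 0,"dy": 0,"dz": 0,"roll": 0,"jaw": 0.3},
    {"dx": 0,"dy": 0,"dz": 0,"roll": 0,"jaw": 0.3},
    {"dx": 0,"dy": 0,"dz": 0,"roll": 0,"jaw": 0.3},
  ],
  newtons=15,
)

```text
t: 2.65
eef_pos: [0.5823, -0.3337, 0.0398]
ee_rot: [-3.142, 0.0, 3.123]
force: [-0.0, -1.2, 0.2]
width: 0.0433
gripper_force: 0.0
```

Still closing; I'll let it finish and then lift.

Request:
servo_tool(
  moves=[
    {"dx": 0,"dy": 0,"dz": 0,"roll": 0,"jaw": 0.3},
    {"dx": 0,"dy": 0,"dz": 0,"roll": 0,"jaw": 0.3},
    {"dx": 0,"dy": 0,"dz": 0,"roll": 0,"jaw": 0.3},
    {"dx": 0,"dy": 0,"dz": 0.01,"roll": 0,"jaw": 0.3},
    {"dx": 0,"dy": 0,"dz": 0.02,"roll": 0,"jaw": 0.3},
    {"dx": 0,"dy": 0,"dz": 0.025,"roll": 0,"jaw": 0.3},
    {"dx": 0,"dy": 0,"dz": 0.025,"roll": 0,"jaw": 0.3},
    {"dx": 0,"dy": 0,"dz": 0.025,"roll": 0,"jaw": 0.3},
    {"dx": 0,"dy": 0,"dz": 0.02,"roll": 0,"jaw": 0.3},
    {"dx": 0,"dy": 0,"dz": 0.01,"roll": 0,"jaw": 0.3},
  ],
  newtons=15,
)

```text
t: 3.9
eef_pos: [0.5826, -0.3338, 0.1763]
ee_rot: [-3.141, 0.002, 3.123]
force: [-0.3, -0.5, -1.3]
width: 0.0355
gripper_force: 15.0
```

Request:
servo_tool(
  moves=[
    {"dx": 0.002,"dy": 0.02,"dz": 0,"roll": 0,"jaw": 0.3},
    {"dx": 0.002,"dy": 0.045,"dz": 0,"roll": 0,"jaw": 0.3},
    {"dx": 0.002,"dy": 0.06,"dz": 0,"roll": 0,"jaw": 0.3},
    {"dx": 0.002,"dy": 0.06,"dz": 0,"roll": 0,"jaw": 0.3},
    {"dx": 0.002,"dy": 0.06,"dz": 0,"roll": 0,"jaw": 0.3},
    {"dx": 0.002,"dy": 0.06,"dz": 0,"roll": 0,"jaw": 0.3},
    {"dx": 0.002,"dy": 0.06,"dz": 0,"roll": 0,"jaw": 0.3},
    {"dx": 0.002,"dy": 0.06,"dz": 0,"roll": 0,"jaw": 0.3},
    {"dx": 0.003,"dy": 0.045,"dz": 0,"roll": 0,"jaw": 0.3},
    {"dx": 0.003,"dy": 0.02,"dz": 0,"roll": 0,"jaw": 0.3},
  ],
)

```text
t: 5.15
eef_pos: [0.6032, 0.1593, 0.1736]
ee_rot: [-3.141, -0.001, 3.125]
force: [-0.5, 0.2, -1.7]
width: 0.0353
gripper_force: 15.0
```

```bash
python3 - <<'E'
from h import *
s=get_state();c=calibration('wrist');im,d=grab_frame('wrist');P=cloud(d,c);np.savez('w2.npz',im=im,d=d,P=P);save('w2',im)
print(s['t'],s['eef_pos'],s['ee_rot'])
Z=P[...,2]
m=((d>0)&(Z>.06)&(Z<.082)&(P[...,0]>.57)&(P[...,0]<.66)).astype(np.uint8)
n,l,st,ce=cv2.connectedComponentsWithStats(m)
for i in range(1,n):
    if st[i,4]>50: print(ce[i],st[i,4],np.percentile(P[l==i],[2,50,98],axis=0).round(3).tolist())
t=(d>0)&(abs(P[...,1]-.157)<.03)
for a,b in((.076,.09),(.01,.02),(.025,.034)):
    q=P[t&(Z>a)&(Z<b)]; print(a,len(q), np.percentile(q,[2,50,98],axis=0).round(3).tolist() if len(q) else '')
E
```

```text
5.15 [0.60318078 0.1592544  0.17364538] [-3.14121807e+00 -1.28682533e-03  3.12541439e+00]
[421.46247465 181.27991886] 493 [[0.572, 0.288, 0.06], [0.599, 0.291, 0.061], [0.63, 0.295, 0.062]]
[ 89.19791667 184.56510417] 384 [[0.571, 0.019, 0.06], [0.598, 0.022, 0.061], [0.626, 0.025, 0.062]]
[143.8522848  185.06269926] 1882 [[0.58, 0.054, 0.062], [0.595, 0.071, 0.076], [0.612, 0.087, 0.078]]
[368.19602578 192.0461869 ] 1862 [[0.588, 0.228, 0.062], [0.604, 0.244, 0.077], [0.621, 0.261, 0.078]]
0.076 1454 [[0.55, 0.128, 0.082], [0.555, 0.157, 0.084], [0.561, 0.186, 0.086]]
0.01 4081 [[0.569, 0.128, 0.015], [0.597, 0.156, 0.017], [0.633, 0.186, 0.018]]
0.025 7 [[0.549, 0.128, 0.025], [0.549, 0.13, 0.026], [0.55, 0.179, 0.033]]
```

View pics/w2.png

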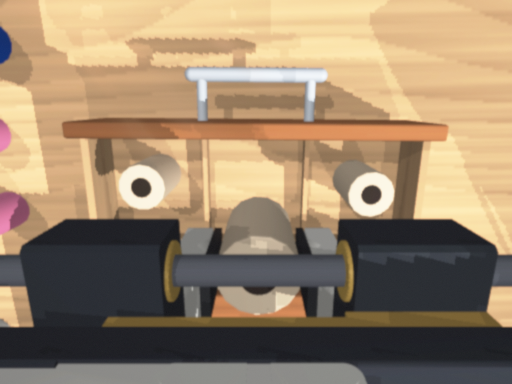

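The wrist view shows the drawer with the mates at (142,186) and (371,194), the empty middle bay between its ribs at columns 207 to 305, and the post held upright above it. I'll lower it now.

Request:
servo_tool(
  moves=[
    {"dx": 0.004,"dy": -0.002,"dz": -0.012,"roll": 0,"jaw": 0.3},
    {"dx": 0,"dy": 0,"dz": -0.02,"roll": 0,"jaw": 0.3},
    {"dx": 0,"dy": 0,"dz": -0.02,"roll": 0,"jaw": 0.3},
    {"dx": 0,"dy": 0,"dz": -0.02,"roll": 0,"jaw": 0.3},
    {"dx": 0,"dy": 0,"dz": -0.02,"roll": 0,"jaw": 0.3},
    {"dx": 0,"dy": 0,"dz": -0.014,"roll": 0,"jaw": 0.3},
    {"dx": 0,"dy": 0,"dz": -0.01,"roll": 0,"jaw": 0.3},
    {"dx": 0,"dy": 0,"dz": -0.005,"roll": 0,"jaw": 0.3},
    {"dx": 0,"dy": 0,"dz": -0.003,"roll": 0,"jaw": 0.3},
    {"dx": 0,"dy": 0,"dz": 0,"roll": 0,"jaw": 0.3},
  ],
)

```text
t: 6.45
eef_pos: [0.6083, 0.1545, 0.0508]
ee_rot: [3.141, 0.0, 3.123]
force: [-0.9, 0.0, -1.4]
width: 0.0355
gripper_force: 15.0
```

Request:
servo_tool(
  moves=[
    {"dx": 0,"dy": 0.002,"dz": -0.002,"roll": 0,"jaw": 0.3},
    {"dx": 0,"dy": 0,"dz": -0.001,"roll": 0,"jaw": 0.3},
    {"dx": 0,"dy": 0,"dz": -0.001,"roll": 0,"jaw": 0.3},
    {"dx": 0,"dy": 0,"dz": -0.001,"roll": 0,"jaw": 0.3},
    {"dx": 0,"dy": 0,"dz": 0,"roll": 0,"jaw": 0.3},
    {"dx": 0,"dy": 0,"dz": 0,"roll": 0,"jaw": 0.3},
    {"dx": 0,"dy": 0,"dz": 0,"roll": 0,"jaw": 0.3},
    {"dx": 0,"dy": 0,"dz": 0,"roll": 0,"jaw": 0.3},
    {"dx": 0,"dy": 0,"dz": 0,"roll": 0,"jaw": 0.3},
    {"dx": 0,"dy": 0,"dz": 0,"roll": 0,"jaw": 0.3},
  ],
)

```text
t: 7.7
eef_pos: [0.6082, 0.1563, 0.0455]
ee_rot: [-3.142, -0.0, 3.123]
force: [0.2, -0.0, -1.0]
width: 0.0356
gripper_force: 15.0
```

Request:
servo_tool(
  moves=[
    {"dx": 0,"dy": 0,"dz": -0.001,"roll": 0,"jaw": 0.3},
    {"dx": 0,"dy": 0,"dz": 0,"roll": 0,"jaw": 0.3},
    {"dx": 0,"dy": 0,"dz": -0.0005,"roll": 0,"jaw": 0.3},
    {"dx": 0,"dy": 0,"dz": 0,"roll": 0,"jaw": 0.3},
    {"dx": 0,"dy": 0,"dz": -0.0005,"roll": 0,"jaw": 0.3},
    {"dx": 0,"dy": 0,"dz": 0,"roll": 0,"jaw": 0.3},
    {"dx": 0,"dy": 0,"dz": 0,"roll": 0,"jaw": 0.3},
    {"dx": 0,"dy": 0,"dz": 0,"roll": 0,"jaw": 0.3},
    {"dx": 0,"dy": 0,"dz": 0,"roll": 0,"jaw": 0.3},
    {"dx": 0,"dy": 0,"dz": 0,"roll": 0,"jaw": 0.3},
  ],
)

```text
t: 8.95
eef_pos: [0.6082, 0.1563, 0.0436]
ee_rot: [3.142, 0.0, 3.123]
force: [0.5, -0.2, -0.7]
width: 0.036
gripper_force: 15.0
```

Request:
servo_tool(
  moves=[
    {"dx": 0,"dy": 0,"dz": -0.0005,"roll": 0,"jaw": 0.3},
    {"dx": 0,"dy": 0,"dz": 0,"roll": 0,"jaw": 0.3},
    {"dx": 0,"dy": 0,"dz": 0,"roll": 0,"jaw": 0.45},
    {"dx": 0,"dy": 0,"dz": 0,"roll": 0,"jaw": 0.5},
    {"dx": 0,"dy": 0,"dz": 0,"roll": 0,"jaw": 0.55},
    {"dx": 0,"dy": 0,"dz": 0,"roll": 0,"jaw": 0.6},
    {"dx": 0,"dy": 0,"dz": 0,"roll": 0,"jaw": 0.65},
    {"dx": 0,"dy": 0,"dz": 0,"roll": 0,"jaw": 0.65},
    {"dx": 0,"dy": 0,"dz": 0,"roll": 0,"jaw": 0.65},
    {"dx": 0,"dy": 0,"dz": 0,"roll": 0,"jaw": 0.65},
  ],
)

```text
t: 10.2
eef_pos: [0.6082, 0.1563, 0.0431]
ee_rot: [-3.142, -0.0, 3.123]
force: [0.2, 0.2, 1.4]
width: 0.0569
gripper_force: 0.0
```

Request:
servo_tool(
  moves=[
    {"dx": 0,"dy": 0,"dz": 0.01,"roll": 0,"jaw": 0.65},
    {"dx": 0,"dy": 0,"dz": 0.015,"roll": 0,"jaw": 0.65},
    {"dx": 0,"dy": 0,"dz": 0.02,"roll": 0,"jaw": 0.65},
    {"dx": 0,"dy": 0,"dz": 0.025,"roll": 0,"jaw": 0.65},
    {"dx": 0,"dy": 0,"dz": 0.03,"roll": 0,"jaw": 0.65},
    {"dx": 0,"dy": 0,"dz": 0.03,"roll": 0,"jaw": 0.65},
    {"dx": 0,"dy": 0,"dz": 0.02,"roll": 0,"jaw": 0.65},
    {"dx": 0,"dy": 0,"dz": 0,"roll": 0,"jaw": 0.3},
    {"dx": 0,"dy": 0,"dz": 0,"roll": 0,"jaw": 0},
    {"dx": 0,"dy": 0,"dz": 0,"roll": 0,"jaw": 0},
  ],
)

```text
t: 11.45
eef_pos: [0.6077, 0.1561, 0.1923]
ee_rot: [-3.141, -0.001, 3.123]
force: [-0.4, 0.4, -0.6]
width: 0.0324
gripper_force: 0.0
```

```bash
python3 - <<'E'
from h import *
s=get_state();c=calibration('wrist');im,d=grab_frame('wrist');P=cloud(d,c);save('w3',im)
print(s['t'],s['eef_pos'])
Z=P[...,2]
m=((d>0)&(Z>.06)&(Z<.082)&(P[...,0]>.57)&(P[...,0]<.66)).astype(np.uint8)
n,l,st,ce=cv2.connectedComponentsWithStats(m)
for i in range(1,n):
    if st[i,4]>50: print(ce[i],st[i,4],np.percentile(P[l==i],[2,50,98],axis=0).round(3).tolist())
q=P[(d>0)&(abs(P[...,1]-.157)<.03)&(Z>.04)&(Z<.062)&(P[...,0]<.54)];print('handle',np.percentile(q,[2,50,98],axis=0).round(3).tolist())
E
```

```text
11.45 [0.60770927 0.15608734 0.19227554]
[415.07364341 176.94573643] 516 [[0.572, 0.288, 0.06], [0.605, 0.291, 0.061], [0.641, 0.294, 0.062]]
[103.0741688  180.37595908] 391 [[0.572, 0.018, 0.06], [0.602, 0.022, 0.061], [0.636, 0.025, 0.062]]
[154.26808511 174.85045593] 1645 [[0.58, 0.054, 0.063], [0.596, 0.071, 0.076], [0.612, 0.087, 0.078]]
[365.56751825 180.82360097] 1644 [[0.589, 0.229, 0.062], [0.604, 0.244, 0.077], [0.621, 0.261, 0.078]]
[258.99075297 186.86195509] 1514 [[0.592, 0.141, 0.064], [0.607, 0.156, 0.076], [0.624, 0.172, 0.078]]
handle [[0.51, 0.128, 0.052], [0.515, 0.157, 0.055], [0.52, 0.186, 0.057]]
```

View pics/w3.png

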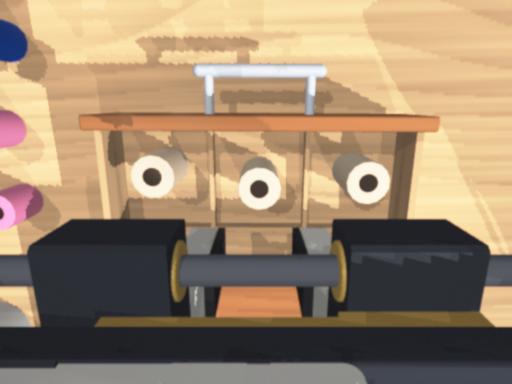

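The post stands at image (259,188), at (0.607, 0.156), centred between the mates. The handle bar is at (262,71). I'll check the brush clearance and then go in front of the handle.

```bash
python3 - <<'E'
from h import *
P=np.load('side.npz')['P'];
for u,v in((170,145),(176,162),(184,178),(221,185)): print(u,v,P[v,u].round(3))
E
```

```text
170 145 [0.375 0.387 0.019]
176 162 [0.389 0.307 0.018]
184 178 [0.408 0.238 0.016]
221 185 [0.51  0.157 0.053]
```

Request:
servo_tool(
  moves=[
    {"dx": -0.015,"dy": 0,"dz": 0,"roll": 0,"jaw": 0},
    {"dx": -0.02,"dy": 0,"dz": 0,"roll": 0,"jaw": 0},
    {"dx": -0.02,"dy": 0,"dz": 0,"roll": 0,"jaw": 0},
    {"dx": -0.02,"dy": 0,"dz": 0,"roll": 0,"jaw": 0},
    {"dx": -0.02,"dy": 0,"dz": 0,"roll": 0,"jaw": 0},
    {"dx": -0.02,"dy": 0,"dz": 0,"roll": 0,"jaw": 0},
    {"dx": -0.017,"dy": 0,"dz": 0,"roll": 0,"jaw": 0},
    {"dx": 0,"dy": 0,"dz": -0.02,"roll": 0,"jaw": 0},
    {"dx": 0,"dy": 0,"dz": -0.02,"roll": 0,"jaw": 0},
    {"dx": 0,"dy": 0,"dz": -0.01,"roll": 0,"jaw": 0},
  ],
)

```text
t: 12.75
eef_pos: [0.4753, 0.156, 0.1422]
ee_rot: [-3.141, -0.001, 3.123]
force: [0.7, -0.3, 1.0]
width: 0.0004
gripper_force: 0.0
```

Request:
servo_tool(
  moves=[
    {"dx": 0,"dy": 0,"dz": -0.02,"roll": 0,"jaw": 0},
    {"dx": 0,"dy": 0,"dz": -0.02,"roll": 0,"jaw": 0},
    {"dx": 0,"dy": 0,"dz": -0.02,"roll": 0,"jaw": 0},
    {"dx": 0,"dy": 0,"dz": -0.02,"roll": 0,"jaw": 0},
    {"dx": 0,"dy": 0,"dz": -0.015,"roll": 0,"jaw": 0},
    {"dx": 0,"dy": 0,"dz": -0.009,"roll": 0,"jaw": 0},
    {"dx": 0.004,"dy": 0,"dz": 0,"roll": 0,"jaw": 0},
    {"dx": 0.004,"dy": 0,"dz": 0,"roll": 0,"jaw": 0},
    {"dx": 0.004,"dy": 0,"dz": 0,"roll": 0,"jaw": 0},
    {"dx": 0.004,"dy": 0,"dz": 0,"roll": 0,"jaw": 0},
  ],
)

```text
t: 14.0
eef_pos: [0.4927, 0.1564, 0.0394]
ee_rot: [3.141, 0.001, 3.123]
force: [-0.3, -0.2, 0.4]
width: 0.0003
gripper_force: 0.0
```

Request:
servo_tool(
  moves=[
    {"dx": 0.003,"dy": 0,"dz": 0,"roll": 0,"jaw": 0},
    {"dx": 0.004,"dy": 0,"dz": 0,"roll": 0,"jaw": 0},
    {"dx": 0.004,"dy": 0,"dz": 0,"roll": 0,"jaw": 0},
    {"dx": 0.004,"dy": 0,"dz": 0,"roll": 0,"jaw": 0},
    {"dx": 0.004,"dy": 0,"dz": 0,"roll": 0,"jaw": 0},
    {"dx": 0.004,"dy": 0,"dz": 0,"roll": 0,"jaw": 0},
    {"dx": 0.004,"dy": 0,"dz": 0,"roll": 0,"jaw": 0},
    {"dx": 0.004,"dy": 0,"dz": 0,"roll": 0,"jaw": 0},
    {"dx": 0.004,"dy": 0,"dz": 0,"roll": 0,"jaw": 0},
    {"dx": 0.004,"dy": 0,"dz": 0,"roll": 0,"jaw": 0},
  ],
)

```text
t: 15.25
eef_pos: [0.5313, 0.1562, 0.0389]
ee_rot: [-3.141, -0.0, 3.123]
force: [-2.4, -1.7, -0.6]
width: 0.0004
gripper_force: 1.3
```

Request:
servo_tool(
  moves=[
    {"dx": 0.004,"dy": 0,"dz": 0,"roll": 0,"jaw": 0},
    {"dx": 0.005,"dy": 0,"dz": 0,"roll": 0,"jaw": 0},
    {"dx": 0.005,"dy": 0,"dz": 0,"roll": 0,"jaw": 0},
    {"dx": 0.005,"dy": 0,"dz": 0,"roll": 0,"jaw": 0},
    {"dx": 0.005,"dy": 0,"dz": 0,"roll": 0,"jaw": 0},
    {"dx": 0.005,"dy": 0,"dz": 0,"roll": 0,"jaw": 0},
    {"dx": 0.005,"dy": 0,"dz": 0,"roll": 0,"jaw": 0},
    {"dx": 0.005,"dy": 0,"dz": 0,"roll": 0,"jaw": 0},
    {"dx": 0.005,"dy": 0,"dz": 0,"roll": 0,"jaw": 0},
    {"dx": 0.005,"dy": 0,"dz": 0,"roll": 0,"jaw": 0},
  ],
)

```text
t: 16.5
eef_pos: [0.5806, 0.1563, 0.0391]
ee_rot: [3.142, 0.0, 3.123]
force: [-2.6, -2.5, 0.8]
width: 0.0003
gripper_force: 1.4
```

Request:
servo_tool(
  moves=[
    {"dx": 0.005,"dy": 0,"dz": 0,"roll": 0,"jaw": 0},
    {"dx": 0.005,"dy": 0,"dz": 0,"roll": 0,"jaw": 0},
    {"dx": 0.005,"dy": 0,"dz": 0,"roll": 0,"jaw": 0},
    {"dx": 0.005,"dy": 0,"dz": 0,"roll": 0,"jaw": 0},
    {"dx": 0.004,"dy": 0,"dz": 0,"roll": 0,"jaw": 0},
    {"dx": 0.004,"dy": 0,"dz": 0,"roll": 0,"jaw": 0},
    {"dx": 0.003,"dy": 0,"dz": 0,"roll": 0,"jaw": 0},
    {"dx": 0.003,"dy": 0,"dz": 0,"roll": 0,"jaw": 0},
    {"dx": 0.002,"dy": 0,"dz": 0,"roll": 0,"jaw": 0},
    {"dx": 0.001,"dy": 0,"dz": 0,"roll": 0,"jaw": 0},
  ],
)

```text
t: 17.75
eef_pos: [0.6173, 0.1564, 0.0391]
ee_rot: [3.141, 0.0, 3.123]
force: [-2.7, -2.9, -0.3]
width: 0.0
gripper_force: 1.3
```

```bash
python3 - <<'E'
from h import *
for n in('side','scene'):
    im,d=grab_frame(n);P=cloud(d,calibration(n));Z=P[...,2];x,y=P[...,0],P[...,1]
    t=(d>0)&(Z>.076)&(Z<.09)&(x>.55)&(x<.72)&(y>.03)&(y<.28);q=P[t];print(n,len(q),np.percentile(q,[2,50,98],axis=0).round(3).tolist() if len(q) else '')
    save('c_'+n,im)
E
```

```text
side 196 [[0.665, 0.035, 0.077], [0.671, 0.113, 0.083], [0.678, 0.216, 0.088]]
scene 47 [[0.664, 0.043, 0.078], [0.672, 0.168, 0.083], [0.675, 0.274, 0.089]]
```

Request:
servo_tool(
  moves=[
    {"dx": 0.002,"dy": 0,"dz": 0,"roll": 0,"jaw": 0},
    {"dx": 0.002,"dy": 0,"dz": 0,"roll": 0,"jaw": 0},
    {"dx": 0.001,"dy": 0,"dz": 0,"roll": 0,"jaw": 0},
    {"dx": 0.001,"dy": 0,"dz": 0,"roll": 0,"jaw": 0},
    {"dx": 0.001,"dy": 0,"dz": 0,"roll": 0,"jaw": 0},
    {"dx": 0.001,"dy": 0,"dz": 0,"roll": 0,"jaw": 0},
    {"dx": 0.001,"dy": 0,"dz": 0,"roll": 0,"jaw": 0},
    {"dx": 0.001,"dy": 0,"dz": 0,"roll": 0,"jaw": 0},
    {"dx": 0,"dy": 0,"dz": 0,"roll": 0,"jaw": 0},
    {"dx": 0,"dy": 0,"dz": 0,"roll": 0,"jaw": 0},
  ],
)

```text
t: 19.1
eef_pos: [0.6254, 0.1562, 0.039]
ee_rot: [-3.141, -0.003, 3.123]
force: [-10.4, 1.0, 5.3]
width: 0.0006
gripper_force: 4.9
```

Request:
servo_tool(
  moves=[
    {"dx": 0.0005,"dy": 0,"dz": 0,"roll": 0,"jaw": 0},
    {"dx": 0.0005,"dy": 0,"dz": 0,"roll": 0,"jaw": 0},
    {"dx": 0.0005,"dy": 0,"dz": 0,"roll": 0,"jaw": 0},
    {"dx": 0,"dy": 0,"dz": 0,"roll": 0,"jaw": 0},
    {"dx": 0,"dy": 0,"dz": 0,"roll": 0,"jaw": 0},
    {"dx": 0,"dy": 0,"dz": 0,"roll": 0,"jaw": 0},
    {"dx": 0,"dy": 0,"dz": 0,"roll": 0,"jaw": 0},
    {"dx": 0,"dy": 0,"dz": 0,"roll": 0,"jaw": 0},
    {"dx": 0,"dy": 0,"dz": 0,"roll": 0,"jaw": 0},
    {"dx": 0,"dy": 0,"dz": 0,"roll": 0,"jaw": 0},
  ],
)

```text
t: 20.35
eef_pos: [0.6255, 0.1562, 0.039]
ee_rot: [-3.141, -0.005, 3.122]
force: [-15.0, 2.2, 9.7]
width: -0.0001
gripper_force: 7.7
```

The force is rising with no further motion, so the drawer is against its stop. I'll back off and look.

Request:
servo_tool(
  moves=[
    {"dx": -0.003,"dy": 0,"dz": 0,"roll": 0,"jaw": 0},
    {"dx": -0.01,"dy": 0,"dz": 0,"roll": 0,"jaw": 0},
    {"dx": -0.02,"dy": 0,"dz": 0,"roll": 0,"jaw": 0},
    {"dx": -0.03,"dy": 0,"dz": 0,"roll": 0,"jaw": 0},
    {"dx": -0.03,"dy": 0,"dz": 0.01,"roll": 0,"jaw": 0},
    {"dx": -0.02,"dy": 0,"dz": 0.02,"roll": 0,"jaw": 0},
    {"dx": 0,"dy": 0,"dz": 0.03,"roll": 0,"jaw": 0},
    {"dx": 0,"dy": 0,"dz": 0.03,"roll": 0,"jaw": 0},
    {"dx": 0,"dy": 0,"dz": 0.03,"roll": 0,"jaw": 0},
    {"dx": 0,"dy": 0,"dz": 0.02,"roll": 0,"jaw": 0},
  ],
)

```text
t: 21.6
eef_pos: [0.5165, 0.1571, 0.1812]
ee_rot: [3.139, 0.003, 3.123]
force: [-0.1, 1.1, -0.6]
width: 0.0004
gripper_force: 0.0
```

```bash
python3 - <<'E'
from h import *
print(get_state()['t'])
a=[]
for n in('side','wrist'):
    c=calibration(n);im,d=grab_frame(n);P=cloud(d,c);Z=P[...,2];x,y=P[...,0],P[...,1]
    im=im.copy();a.append(im);t=(d>0)&(Z>.04)&(Z<.065)&(x>.55)&(x<.67)&(y>.12)&(y<.19);q=P[t]
    print(n,len(q),np.percentile(q,[2,50,98],axis=0).round(3).tolist() if len(q) else '')
    for zz in((.06,.08),(.08,.09),(.093,.11)):
        q=P[(d>0)&(Z>zz[0])&(Z<zz[1])&(x>.6)&(x<.75)&(y>.05)&(y<.28)]
        print(zz,len(q),np.percentile(q[:,0],[1,10,50]).round(4) if len(q) else '')
save('fin',cv2.resize(np.hstack(a),(800,300)))
E
```

```text
21.6
side 69 [[0.636, 0.121, 0.047], [0.64, 0.154, 0.053], [0.647, 0.187, 0.057]]
(0.06, 0.08) 93 [0.6735 0.6742 0.6763]
(0.08, 0.09) 41 [0.6737 0.6747 0.6763]
(0.093, 0.11) 1509 [0.6758 0.6827 0.7125]
wrist 24 [[0.637, 0.155, 0.05], [0.64, 0.156, 0.055], [0.647, 0.156, 0.056]]
(0.06, 0.08) 0 
(0.08, 0.09) 0 
(0.093, 0.11) 0
```

View pics/fin.png

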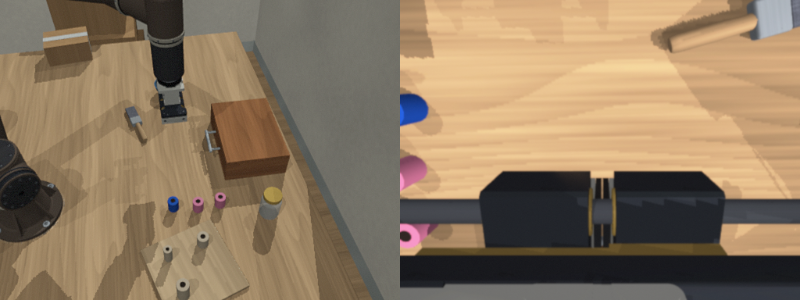

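The side view shows the drawer flush with the case, with the handle at (211,140), the three other posts standing on the board, and the bystanders in place. The tool is clear, so I'm handing in.

```bash
python3 -c "
from station import *
print(job_done())"
```

```text
the job is handed in; nothing more can be done
None
```

I set the matching post upright in the middle bay, pushed the drawer to its stop (the panel reads flush with the case, within about 2 mm), and handed the job in at about 22 s. I could not see the posts once the drawer was shut, and the hand-in returned no verdict.

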